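# Refit the lift-off tier on a revolving counter display

### The arm

A 6-joint arm with a two-finger parallel gripper is mounted at the origin on the work surface. World frame = base frame: x ahead of the robot, y to its left, z up, the work surface at z = 0. Lengths are in m, angles in rad, forces in N, time in s.
With the tool pointing down it reaches from about 0.35 to 0.975 m from the base axis. Payload 4.9 kg.
Tool frame: the origin (TCP) lies between the finger pads; the fingertips stand 22 mm ahead of it and the grasp point (between the pads) lies 3 mm ahead of it; z points along the fingers, y is the line along which they close (so a half turn about z gives the same grasp; the last joint's range is limited). The gripper opens to 85 mm and grips with 20 to 120 N. Pads are 22 mm wide; open, the fingers measure 114 mm over their backs; the gripper's body (76 mm by 85 mm) begins 54 mm behind the grasp point. The pads swing forward as they close: fully open they stand 13 mm farther back than shut.
Start: joints at [-1.446, 0.053, 1.613, -0, 1.476, -0.119], TCP at [0.151, -0.606, 0.253] pointing down, gripper open.
Joint ranges: [-3.01, 3.01], [-1.01, 2.22], [0.06, 2.58], [-1.02, 4.17], [0.09, 2.62], [-3.14, 3.14]. Speed limits (rad/s): [2.57, 2.57, 3.14, 3.14, 3.14, 3.14].

### API

Orientations are given as a unit quaternion [w, x, y, z].
In Python, from plant import state, grab_frame, get_calibration, job_done, recognise, regions_of gives the robot as it stands.
- The arm moves only by the tool apply_moves, never from a script. Its argument "targets" is a list of rows, each an object with "translation": the shift along the tool's x, y, z normalised to -1 to 1, where 1 is 100 mm, a list of three; "twist": the turn about the tool's z normalised to -1 to 1, where 1 is 0.1 rad; "hand": the opening, from 0 (shut) to 1 (fully open). A call has 1 to 8 rows; each row shifts and turns the commanded pose from where the row before left it, along the tool's axes as they then stand; what a row does not reach is not made up. A row lasts 1/10 s, in which the tool goes at most 50 mm and 8.59 degrees, less where a joint would pass 70% of its speed; a pose out of reach is approached as far as the arm can. A call with a number of a shift or a turn outside -1 to 1 is refused whole. A call with a gripper value outside its range is refused whole. The fingers move at their own pace and stop on an object; the grip force is fixed at half the most. Time passes only in rows, so rows that do not move let the fingers close. It gives the time, the measured TCP pose, the force, the opening and the grip force at its end, in the units of the state.
- state(): the state, without advancing time (a new reading comes with each control period).
- grab_frame(name): name is "scene" or "side" or "wrist"; returns the picture (480x640x3 uint8, red, green, blue); there is no depth.
- get_calibration(name): a dict with "camera_matrix" (3x3 intrinsics, pixels), "pose" (4x4, takes a point from camera to world coordinates). Camera axes: x right, y up, looking along -z (the intrinsics and any distortion apply to the point x, -y, -z); pixel columns grow to the right and rows downward; lengths in m; the calibration is good to about 2 mm. A picture is of the moment at which its call begins: read the wrist's pose just before it. get_calibration takes no time and is no camera call; for the wrist camera it gives the pose at the moment of the call.
- job_done(): hands the job in; it is judged then, once.
Trained networks look in the newest picture that a camera, given by its name, has taken for a name from the list of things; names that differ only in an ending like _2 or _b are one class to them, and where a whole thing is asked for, a point or a joint stands for the part that bears it (a point fixed in the world has none). Each returns a list of dicts, best first, with "score" (0 to 1); they miss things now and then, are a little off and sometimes report something else, mostly with a low value. They report only what shows in the picture. A call takes as long as a camera call. They do not tell look-alikes from the thing itself.
- recognise(camera, query): "point" ([x, y, z] in m, in world coordinates, good to about 4 mm: the middle of the surface that is visible of it).
- regions_of(camera, query): "pixels" (480x640 bool, what is visible of it).
The state is a dict: "time": time; "joint_pos": joint angles; "joint_vel": joint speeds; "joint_efforts": joint torques, N m; "tool_pos": TCP position; "tool_rot": TCP orientation; "contact_force": force on the tool from outside, world axes, zero at the start; "ft_torque": the same for the moment, N m; "gripper_width": opening from 0.0 (shut) to 1.0 (fully open); "grasp_force": force on a finger pad.
Only numpy, scipy, OpenCV 4.12 (cv2) and the standard library are available. Lean on these libraries where they do the work, as an engineer would, in place of code of your own. Each camera call takes 0.05 s, during which the arm holds its last target. There are 200 camera calls.

### The job

Put the round tier back on the revolving display stand: lower it over the spindle until it rests on the six studs, turn it gently until all six holes line up, and let it down flush onto the turntable without forcing it or letting it drop. Then slip the brass cap over the spindle so that it sits fully down on the tier's hub, and leave the other stock on the counter alone.

Things in the scene. Friction and masses are not known exactly. Their poses are not given: they have to be found in the camera images.
- stand: Revolving display stand, fixed to the counter: dark steel foot 196 mm across, on it a turntable that turns stiffly, and a fixed upright spindle. Origin: on the spindle's axis at counter height; z up. Its yaw tells nothing of the studs: the turntable's angle is not measured and differs each time, so look or feel for it. Over 30 N between tier and stand damages it
- turntable_top (a point): Centre of the aluminium turntable's flat top, 188 mm across, 34 mm above the counter. On it stand six brass studs, 10 mm thick, 16 mm tall, tips bevelled 1 mm, every 60 degrees on a 120 mm circle. It turns either way against about 0.4 N m: at light pressure (under 10 N) the tier slides over the stud tops; with studs in the holes, turning drives it round
- spindle_tip (a point): Top of the steel spindle, 105 mm above the counter, 71 mm above the turntable. It is 12 mm thick; its last 8 mm taper to 5.6 mm
- tier: Loose round plywood tier, 220 mm across, 0.36 to 0.6 kg, lying right way up: 10 mm disc with six 13 mm through holes, a rim and (outside radius 74 mm) dividers reaching 28 mm above the underside, and a central hub post to grip. Origin: centre of the underside; z up. Underside 50 mm above the counter on the stud tops, 34 mm when home flat on the turntable
- hub_top (a point): Centre of the top of the tier's dark square hub post, 55 mm above its underside. The post is 36 x 36 mm, sides parallel to the tier's x and y axes, with a 14 mm square bore right through for the spindle; nothing else rises above the disc within 74 mm of the axis. Grip it across its flats from above. With the tier home, 16 mm of spindle stands above it
- first_hole (a point): One of the tier's six stud holes, at its upper mouth: on the tier's +x axis, 60 mm from the centre; the others follow every 60 degrees
- cap: Knurled brass cap standing loose on the counter, open end down: 32 mm across, 30 mm tall, 0.09 kg, with a round 14 mm blind bore 21 mm deep from below. Origin: centre of its underside; z up. Home: underside on the hub top, 89 mm above the counter
- ink_blue: Blue ink bottle, 42 mm across, 60 mm tall, loose, near the middle of the counter; not to be disturbed. Origin: centre of its underside
- ink_red: Red ink bottle, 42 mm across, 60 mm tall, loose; not to be disturbed. Origin: centre of its underside
- ink_green: Green ink bottle, 42 mm across, 60 mm tall, loose; not to be disturbed. Origin: centre of its underside
- gesso_jar: White jar, 72 mm across, 85 mm tall, loose; not to be disturbed. Origin: centre of its underside
- tin: Flat paint tin, 67 x 127 x 19 mm, loose; not to be disturbed. Origin: centre of its underside
- tube_carton: Cardboard carton, 150 x 34 x 34 mm, loose; not to be disturbed. Origin: centre of its underside
- pad: Orange sketch pad, 106 x 149 x 14 mm, loose; not to be disturbed. Origin: centre of its underside
Not all that is in view belongs to the job. There is more than one size of the cap; the one meant has the size given above.

How it is judged:
By the outcome, as a careful person would: the job done as asked, in the order asked, and still so for the second after the job is handed in, with the robot touching nothing.
It also fails if it takes over 72 s, if anything falls off the work surface, if the arm or the gripper's body presses on something with over 40 N, if the wrist force passes 120 N, or if a joint passes its speed limit or range.

## Working session

There is one attempt and no reset: what is moved stays moved. The work goes in short steps, Python scripts to look and compute and a tool call to move; the robot and the scene stay as the last step left them, time stands still between calls to the robot, and variables do not carry over. Pictures are saved under pics/ and viewed, at most 10 in all, crops included, and the job is handed in when it is done.

Besides the shell and the picture viewer there is one more tool, called after "Emit:" in YAML: its name, and indented under it one key for each argument. apply_moves: Moves the arm, as the interface text tells. Its arguments: {"type":"object","properties":{"targets":{"type":"array"}},"required":["targets"]}

```bash
ls; mkdir -p pics
python3 - <<'E'
from plant import *
import cv2,numpy as np
for c in("scene","side"):
    f=grab_frame(c);cv2.imwrite(f"pics/{c}0.png",f[...,::-1])
    for q in("stand","spindle_tip","tier","hub_top","first_hole","cap","ink_blue","turntable_top"):
        print(c,q,[(np.round(d["point"],3).tolist(),round(d["score"],2)) for d in recognise(c,q)][:4])
print(state())
E
```

```text
pics
scene stand [([0.58, 0.226, 0.036], 0.74)]
scene spindle_tip [([0.584, 0.226, 0.036], 0.89), ([0.782, -0.084, 0.037], 0.39)]
scene tier [([0.578, -0.243, 0.01], 0.87)]
scene hub_top [([0.577, -0.246, 0.013], 0.81)]
scene first_hole [([0.577, -0.243, 0.012], 0.85)]
scene cap [([0.462, 0.045, 0.034], 0.72), ([0.465, -0.029, 0.028], 0.58), ([0.379, -0.031, 0.033], 0.48)]
scene ink_blue [([0.669, -0.008, 0.037], 0.61), ([0.557, 0.484, 0.032], 0.56)]
scene turntable_top [([0.588, 0.228, 0.034], 0.77)]
side stand [([0.564, 0.215, 0.033], 0.6), ([0.742, -0.205, 0.038], 0.52)]
side spindle_tip [([0.563, 0.215, 0.033], 0.78)]
side tier [([0.566, -0.254, 0.007], 0.78)]
side hub_top [([0.568, -0.249, 0.007], 0.62)]
side first_hole [([0.563, -0.251, 0.012], 0.71)]
side cap [([0.448, 0.038, 0.03], 0.65), ([0.372, -0.032, 0.035], 0.64), ([0.452, -0.035, 0.026], 0.53)]
side ink_blue [([0.662, -0.012, 0.037], 0.87)]
side turntable_top [([0.562, 0.214, 0.033], 0.6)]
{'time': 0.9, 'joint_pos': array([-1.44601376e+00,  5.26909369e-02,  1.61288193e+00, -5.95995782e-05,
        1.47603546e+00, -1.19006796e-01]), 'joint_vel': array([ 0.00040932,  0.00022839, -0.00044724,  0.00022152, -0.00030703,
        0.00050524]), 'joint_efforts': array([-1.44663147e-03, -3.93681622e+01, -3.70472646e+01, -1.92342877e-04,
        5.43211227e-04,  6.51862990e-06]), 'tool_pos': array([ 0.1508421 , -0.60650129,  0.25332   ]), 'tool_rot': array([-7.75360786e-06,  9.92579694e-01,  1.21595848e-01, -2.96885870e-05]), 'contact_force': array([-0.89741532, -0.60282839,  0.42217937]), 'ft_torque': array([-0.02410343, -0.03934393,  0.06787569]), 'grasp_force': 0.0, 'gripper_width': 0.9972424758148174}
```

View pics/scene0.png

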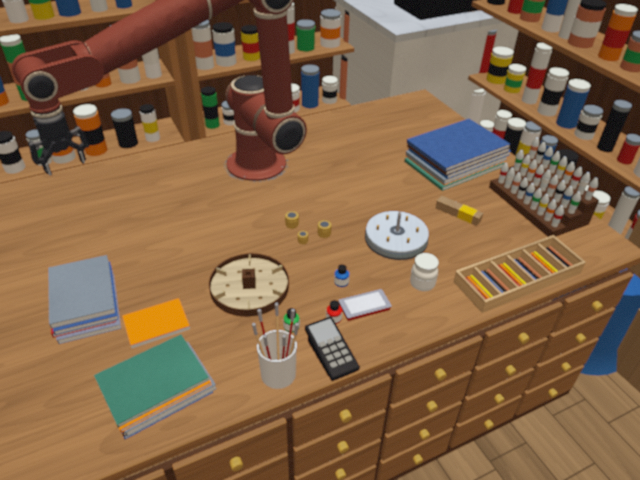

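View pics/side0.png

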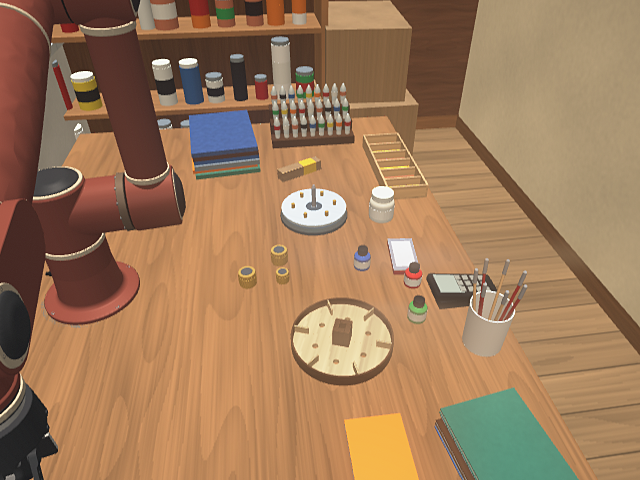

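The scene shows three cap look-alikes, at scene px (325,228), (292,218) and (303,237); the last is clearly smaller. The tier is at (249,283) and the stand at (397,233). I'll compare the cap sizes and work out the wrist camera offset.

```bash
cat > h.py <<'E'
from plant import *
import cv2,numpy as np
from scipy.spatial.transform import Rotation as R
def pose(s=None):
    s=s or state(); q=s["tool_rot"]; return np.array(s["tool_pos"]),R.from_quat([q[1],q[2],q[3],q[0]])
def go(target,yaw=None):
    "tool-frame shift (in units of 100 mm) to the target, twist (units of 0.1 rad) to bring tool x to world yaw"
    p,r=pose(); d=r.inv().apply(np.array(target)-p)*10
    x=r.as_matrix()[:,0]; y0=np.arctan2(x[1],x[0])
    tw=None if yaw is None else -(((yaw-y0+np.pi/2)%np.pi)-np.pi/2)*10
    print("shift",d.round(3),"yaw now",round(y0,4),"twist",tw,"tilt",r.as_matrix()[:,2].round(4))
def proj(c,P,cal=None):
    cal=cal or get_calibration(c);T=np.linalg.inv(cal["pose"]);P=np.atleast_2d(P)
    q=P@T[:3,:3].T+T[:3,3];q=q*[1,-1,-1]; u=q@np.array(cal["camera_matrix"]).T; return u[:,:2]/u[:,2:]
def ray(c,uv,z,cal=None):
    cal=cal or get_calibration(c);T=np.array(cal["pose"])
    uv=np.atleast_2d(uv).astype(float);d=np.c_[uv,np.ones(len(uv))]@np.linalg.inv(cal["camera_matrix"]).T
    d=(d*[1,-1,-1])@T[:3,:3].T;o=T[:3,3]; return o+d*((z-o[2])/d[:,2])[:,None]
E
python3 - <<'E'
from h import *
cal=get_calibration("wrist");p,r=pose();T=cal["pose"]
print({k:v for k,v in cal.items() if k!="pose"})
print("cam in tool",r.inv().apply(T[:3,3]-p).round(3),(r.inv().as_matrix()@T[:3,:3]).round(2))
go([0.50,-0.25,0.35])
f=grab_frame("side")
for d in regions_of("side","cap")[:4]:
    m=d["pixels"];ys,xs=np.nonzero(m);print(d["score"],m.sum(),xs.min(),xs.max(),ys.min(),ys.max(), ray("side",[[xs.min(),ys.mean()],[xs.max()+1,ys.mean()]],.015).round(3).tolist())
E
```

```text
{'camera_matrix': array([[401.48901933,   0.        , 317.83467035],
       [  0.        , 401.48901933, 239.59421969],
       [  0.        ,   0.        ,   1.        ]])}
cam in tool [ 0.069 -0.    -0.12 ] [[-0.    0.96  0.27]
 [ 1.    0.    0.  ]
 [ 0.    0.27 -0.96]]
shift [ 4.249 -2.617 -0.967] yaw now 0.2438 twist None tilt [-1.e-04  0.e+00 -1.e+00]
0.82 300 271 287 245 265 [[0.432, 0.06, 0.015], [0.476, 0.053, 0.015]]
0.82 359 238 256 266 287 [[0.347, -0.012, 0.015], [0.393, -0.019, 0.015]]
0.61 192 276 288 268 284 [[0.44, -0.024, 0.015], [0.471, -0.028, 0.015]]
0.17 7293 291 393 297 385 [[0.459, -0.233, 0.015], [0.677, -0.265, 0.015]]
```

Emit:
apply_moves:
  targets:
    - {"translation": [0.39,-0.24,-0.09],"twist": 0,"hand": 1}
    - {"translation": [0.39,-0.24,-0.09],"twist": 0,"hand": 1}
    - {"translation": [0.39,-0.24,-0.09],"twist": 0,"hand": 1}
    - {"translation": [0.39,-0.24,-0.09],"twist": 0,"hand": 1}
    - {"translation": [0.39,-0.24,-0.09],"twist": 0,"hand": 1}
    - {"translation": [0.39,-0.24,-0.09],"twist": 0,"hand": 1}
    - {"translation": [0.39,-0.24,-0.09],"twist": 0,"hand": 1}
    - {"translation": [0.39,-0.24,-0.09],"twist": 0,"hand": 1}

```text
time: 1.8
tool_pos: [0.4083, -0.3433, 0.3259]
tool_rot: [0.0, 0.993, 0.121, 0.0]
contact_force: [1.2, 0.5, -0.4]
gripper_width: 0.998
grasp_force: 0.0
```

Emit:
apply_moves:
  targets:
    - {"translation": [0.39,-0.24,-0.09],"twist": 0,"hand": 1}
    - {"translation": [0.39,-0.24,-0.09],"twist": 0,"hand": 1}
    - {"translation": [0.39,-0.24,-0.09],"twist": 0,"hand": 1}
    - {"translation": [0,0,0],"twist": 0,"hand": 1}
    - {"translation": [0,0,0],"twist": 0,"hand": 1}

```text
time: 2.3
tool_pos: [0.504, -0.246, 0.3525]
tool_rot: [0.0, 0.992, 0.123, -0.0]
contact_force: [-0.4, -0.3, 0.3]
gripper_width: 1.001
grasp_force: 0.0
```

Run:
```python
from h import *
cal=get_calibration("wrist");f=grab_frame("wrist");cv2.imwrite("pics/w1.png",f[...,::-1])
for q,z in(("hub_top",.055),("tier",.02),("first_hole",.01),("cap",.03)):
    print(q,[(np.round(d["point"],3).tolist(),round(d["score"],2)) for d in recognise("wrist",q)][:4])
    for d in regions_of("wrist",q)[:3]:
        m=d["pixels"];ys,xs=np.nonzero(m);print("  ",d["score"],m.sum(),xs.min(),xs.max(),ys.min(),ys.max(),ray("wrist",[xs.mean(),ys.mean()],z,cal).round(4))
go([.5,-.25,.35]);print(state()["time"])
```

```text
hub_top [([0.576, -0.238, 0.007], 0.78)]
   0.7 33597 224 429 18 230 [[ 0.5761 -0.2363  0.055 ]]
tier [([0.575, -0.237, 0.01], 0.68)]
   0.9 33426 224 429 19 230 [[ 0.5766 -0.237   0.02  ]]
   0.21 103 112 137 0 4 [[ 0.642  -0.0108  0.02  ]]
first_hole [([0.572, -0.242, 0.011], 0.92)]
   0.73 33681 224 429 18 230 [[ 0.5768 -0.2372  0.01  ]]
cap [([0.379, -0.031, 0.043], 0.71), ([0.456, 0.038, 0.043], 0.61), ([0.46, -0.032, 0.028], 0.57)]
   0.74 1891 20 77 150 190 [[0.4565 0.0462 0.03  ]]
   0.73 1642 81 132 232 275 [[ 0.3752 -0.0256  0.03  ]]
   0.64 1032 98 138 167 198 [[ 0.4612 -0.0293  0.03  ]]
shift [-0.036  0.019  0.022] yaw now 0.2426 twist None tilt [-1.e-04  1.e-04 -1.e+00]
2.75
```

View pics/w1.png

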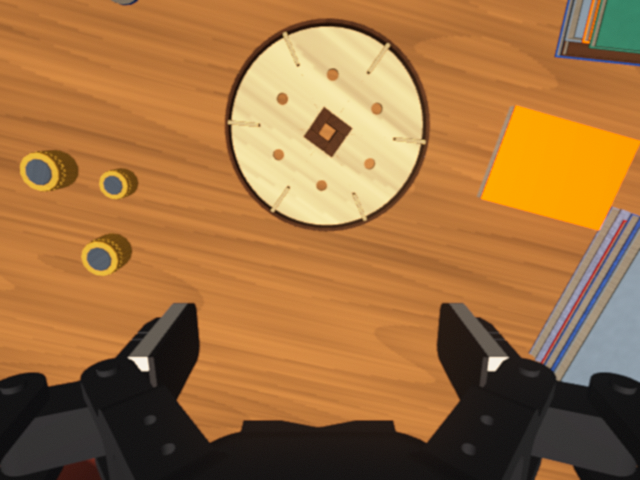

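The wrist view shows the tier with its hub at about (328,132) and holes near (333,74), (377,108), (370,163), (321,185), (278,154) and (282,98). The caps at (40,171) and (100,258) are both about 45 mm across. The one at (114,184) measures about 31 mm, so that's the cap I want.

```bash
cat >> h.py <<'E'
from scipy.optimize import least_squares
def blobs(mask,lo,hi):
    n,_,st,c=cv2.connectedComponentsWithStats(mask.astype(np.uint8))
    return [(c[i],st[i]) for i in range(1,n) if lo<=st[i,4]<=hi]
def fithex(P,r=.06):
    "centre and angle (mod 60 deg) of six points on a circle"
    P=np.array(P)[:,:2]
    c=least_squares(lambda v:np.hypot(*(P-v).T)-r,P.mean(0),loss="soft_l1",f_scale=.001).x
    a=np.arctan2(*(P-c).T[::-1]); ang=np.angle(np.exp(6j*a).mean())/6
    return c,ang,(np.hypot(*(P-c).T)*1e3).round(1)
def tierfit(img,cal,c0,z0=0.):
    hsv=cv2.cvtColor(img,cv2.COLOR_RGB2HSV)
    u=proj("wrist",[[*c0,z0+.01]],cal)[0]
    yy,xx=np.mgrid[:480,:640]; P=ray("wrist",np.c_[xx.ravel(),yy.ravel()],z0+.01,cal)
    d=np.hypot(P[:,0]-c0[0],P[:,1]-c0[1]).reshape(480,640)
    ring=(d>.048)&(d<.072); med=np.median(img[ring].astype(int).sum(1))
    m=ring&(img.astype(int).sum(2)<med*0.82)
    return m
E
python3 - <<'E'
from h import *
cal=get_calibration("wrist");img=cv2.imread("pics/w1.png")[...,::-1].copy()
m=tierfit(img,cal,(.578,-.238))
b=blobs(m,25,400);print([(c.round(1).tolist(),s[4]) for c,s in b])
P=ray("wrist",[c for c,s in b],.010,cal);c,a,r=fithex(P);print("tier",c,np.degrees(a),r)
g=img.astype(int).sum(2);z=np.zeros(g.shape,np.uint8);z[95:170,290:365]=(g[95:170,290:365]<230)
bb=sorted(blobs(z,200,3000),key=lambda t:-t[1][4])[0];print(bb)
lab=cv2.findContours(z,cv2.RETR_EXTERNAL,cv2.CHAIN_APPROX_NONE)[0];k=max(lab,key=cv2.contourArea)
W=ray("wrist",k[:,0],.055,cal)[:,:2].astype(np.float32)*1000;print(cv2.minAreaRect(W))
E
```

```text
[([332.6, 72.1], np.int32(91)), ([281.8, 98.3], np.int32(114)), ([376.6, 108.2], np.int32(123)), ([278.0, 154.4], np.int32(98)), ([369.3, 163.6], np.int32(94)), ([321.2, 183.9], np.int32(65))]
tier [ 0.56934984 -0.24021374] 8.234821391069506 [60.7 59.5 59.5 60.6 60.6 59.6]
(array([327.59726604, 131.84016824]), array([305, 109,  46,  47, 951], dtype=int32))
((568.1497192382812, -240.30735778808594), (33.136478424072266, 33.35026550292969), 68.14452362060547)
```

Emit:
apply_moves:
  targets:
    - {"translation": [0.32,0.05,0.25],"twist": 0,"hand": 1}
    - {"translation": [0.32,0.05,0.25],"twist": 0,"hand": 1}
    - {"translation": [0,0,0.24],"twist": 0.9,"hand": 1}
    - {"translation": [0,0,0.24],"twist": 0.9,"hand": 1}
    - {"translation": [0,0,0.24],"twist": 0.9,"hand": 1}
    - {"translation": [0,0,0.24],"twist": 0.9,"hand": 1}
    - {"translation": [0,0,0.24],"twist": 0.9,"hand": 1}
    - {"translation": [0,0,0.24],"twist": 0.9,"hand": 1}

```text
time: 3.55
tool_pos: [0.5678, -0.2413, 0.1573]
tool_rot: [0.0, 0.989, -0.15, 0.0]
contact_force: [0.4, 0.4, -0.2]
gripper_width: 1.005
grasp_force: 0.0
```

Emit:
apply_moves:
  targets:
    - {"translation": [0,0,0],"twist": 0.83,"hand": 1}
    - {"translation": [0,0,0],"twist": 0,"hand": 1}
    - {"translation": [0,0,0],"twist": 0,"hand": 1}

```text
time: 3.85
tool_pos: [0.5683, -0.2414, 0.1589]
tool_rot: [0.0, 0.982, -0.188, 0.0]
contact_force: [-0.3, 0.0, -0.4]
gripper_width: 1.003
grasp_force: 0.0
```

```bash
cat >> h.py <<'E'
def hubfit(img,cal,c0,ztop,thr=230):
    g=img.astype(int).sum(2);yy,xx=np.mgrid[:480,:640];P=ray("wrist",np.c_[xx.ravel(),yy.ravel()],ztop,cal)
    d=np.hypot(P[:,0]-c0[0],P[:,1]-c0[1]).reshape(480,640)
    z=((d<.035)&(g<thr)).astype(np.uint8)
    k=max(cv2.findContours(z,cv2.RETR_EXTERNAL,cv2.CHAIN_APPROX_NONE)[0],key=cv2.contourArea)
    return cv2.minAreaRect(ray("wrist",k[:,0],ztop,cal)[:,:2].astype(np.float32)*1000)
E
python3 - <<'E'
from h import *
cal=get_calibration("wrist");img=grab_frame("wrist");cv2.imwrite("pics/w2.png",img[...,::-1])
m=tierfit(img,cal,(.5692,-.2403))
b=blobs(m,150,1500);print([(c.round(1).tolist(),s[4]) for c,s in b])
P=ray("wrist",[c for c,s in b],.010,cal);c,a,r=fithex(P);print("tier",c,np.degrees(a),r)
print(hubfit(img,cal,c,.055));go([*c,.04],np.radians(68.2-90))
E
```

```text
[([269.9, 154.3], np.int32(326)), ([361.6, 154.3], np.int32(324)), ([229.5, 231.2], np.int32(264)), ([402.9, 230.9], np.int32(263)), ([275.1, 300.4], np.int32(224)), ([357.6, 299.9], np.int32(226))]
tier [ 0.56923122 -0.23917388] 8.479106195487853 [60.  59.9 59.9 60.1 60.  59.8]
((573.7393798828125, -241.04745483398438), (34.27293014526367, 42.20987319946289), 68.34463500976562)
shift [-0.003 -0.024  1.193] yaw now -0.378 twist 0.02458624528761222 tilt [ 1.4e-03 -8.0e-04 -1.0e+00]
```

View pics/w2.png

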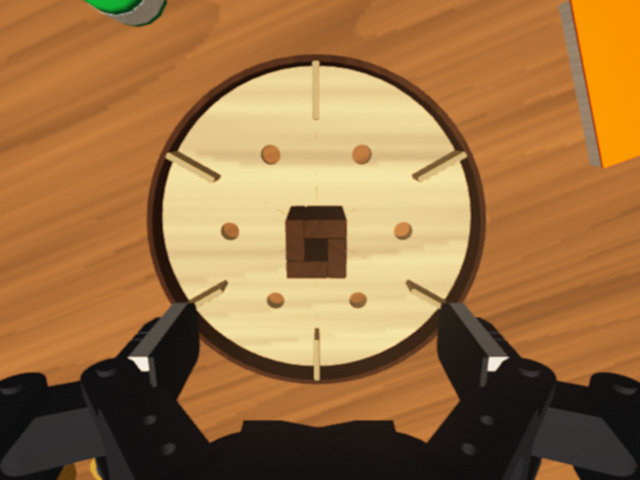

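Hub centred at about (316,250) and square to the tool. Next: descend, grip and lift.

Emit:
apply_moves:
  targets:
    - {"translation": [0,-0.02,0.45],"twist": 0,"hand": 1}
    - {"translation": [0,0,0.45],"twist": 0,"hand": 1}
    - {"translation": [0,0,0.28],"twist": 0,"hand": 1}
    - {"translation": [0,0,0],"twist": 0,"hand": 0}
    - {"translation": [0,0,0],"twist": 0,"hand": 0}
    - {"translation": [0,0,0],"twist": 0,"hand": 0}
    - {"translation": [0,0,0],"twist": 0,"hand": 0}
    - {"translation": [0,0,0],"twist": 0,"hand": 0}

```text
time: 4.7
tool_pos: [0.5709, -0.2405, 0.0438]
tool_rot: [0.001, 0.982, -0.188, 0.003]
contact_force: [0.3, -0.5, 7.3]
gripper_width: 0.412
grasp_force: 63.1
```

Emit:
apply_moves:
  targets:
    - {"translation": [0,0,0],"twist": 0,"hand": 0}
    - {"translation": [0,0,0],"twist": 0,"hand": 0}
    - {"translation": [0,0,0],"twist": 0,"hand": 0}

```text
time: 5.0
tool_pos: [0.5709, -0.2405, 0.0439]
tool_rot: [0.001, 0.982, -0.188, 0.003]
contact_force: [-0.5, -0.8, 6.3]
gripper_width: 0.412
grasp_force: 63.1
```

Gripped, but the held tier will hide the studs from the wrist camera. It's cheap to let go now, survey the stand and come back.

Emit:
apply_moves:
  targets:
    - {"translation": [0,0,0],"twist": 0,"hand": 1}
    - {"translation": [0,0,0],"twist": 0,"hand": 1}
    - {"translation": [0,0,0],"twist": 0,"hand": 1}
    - {"translation": [0,0,0],"twist": 0,"hand": 1}
    - {"translation": [0,0,-0.45],"twist": 0,"hand": 1}
    - {"translation": [0,0,-0.45],"twist": 0,"hand": 1}
    - {"translation": [0,0,-0.45],"twist": 0,"hand": 1}
    - {"translation": [-0.15,-0.4,-0.2],"twist": 0,"hand": 1}

```text
time: 5.8
tool_pos: [0.5716, -0.2003, 0.2013]
tool_rot: [0.002, 0.982, -0.191, 0.004]
contact_force: [0.8, 0.3, 1.3]
gripper_width: 1.005
grasp_force: 0.0
```

Emit:
apply_moves:
  targets:
    - {"translation": [-0.17,-0.43,-0.1],"twist": 0,"hand": 1}
    - {"translation": [-0.17,-0.43,-0.1],"twist": 0,"hand": 1}
    - {"translation": [-0.17,-0.43,-0.1],"twist": 0,"hand": 1}
    - {"translation": [-0.17,-0.43,-0.1],"twist": 0,"hand": 1}
    - {"translation": [-0.17,-0.43,0],"twist": 0,"hand": 1}
    - {"translation": [-0.17,-0.43,0],"twist": 0,"hand": 1}
    - {"translation": [-0.17,-0.43,0],"twist": 0,"hand": 1}
    - {"translation": [-0.17,-0.43,0],"twist": 0,"hand": 1}

```text
time: 6.6
tool_pos: [0.5701, 0.1754, 0.2351]
tool_rot: [0.0, 0.982, -0.188, -0.0]
contact_force: [-0.1, -0.0, -0.3]
gripper_width: 1.001
grasp_force: 0.0
```

Emit:
apply_moves:
  targets:
    - {"translation": [-0.17,-0.43,0],"twist": 0,"hand": 1}
    - {"translation": [0,0,0],"twist": 0,"hand": 1}
    - {"translation": [0,0,0],"twist": 0,"hand": 1}

```text
time: 6.9
tool_pos: [0.5703, 0.2206, 0.2348]
tool_rot: [0.0, 0.982, -0.187, -0.0]
contact_force: [-0.1, -0.7, -0.2]
gripper_width: 1.001
grasp_force: 0.0
```

Run:
```python
from h import *
cal=get_calibration("wrist");img=grab_frame("wrist");cv2.imwrite("pics/w3.png",img[...,::-1])
np.savez("w3.npz",**cal)
for q in("stand","spindle_tip","turntable_top","cap"):
    print(q,[(np.round(d["point"],3).tolist(),round(d["score"],2)) for d in recognise("wrist",q)][:4])
print(state()["time"]);go([.58,.22,.25])
```

```text
stand []
spindle_tip []
turntable_top [([0.574, 0.233, 0.03], 0.97)]
cap [([0.461, -0.012, 0.022], 0.97), ([0.46, 0.053, 0.041], 0.94), ([0.386, -0.007, 0.021], 0.74)]
7.15
shift [ 0.079 -0.048 -0.147] yaw now -0.3811 twist None tilt [-1.e-04 -1.e-04 -1.e+00]
```

View pics/w3.png

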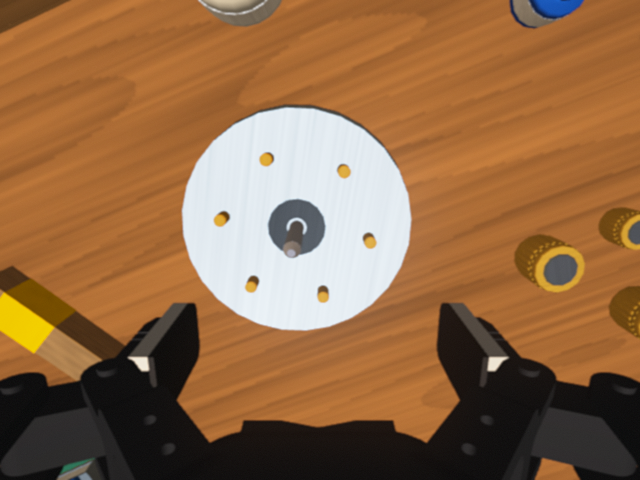

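The wrist view shows the turntable at about (297,218), six studs around it and the spindle tip at about (291,250). I'll fit the stud centres.

```bash
cat > stand.py <<'E'
from h import *
def standfit(img,cal,c0):
    hsv=cv2.cvtColor(img,cv2.COLOR_RGB2HSV)
    yy,xx=np.mgrid[:480,:640];P=ray("wrist",np.c_[xx.ravel(),yy.ravel()],.044,cal)
    d=np.hypot(P[:,0]-c0[0],P[:,1]-c0[1]).reshape(480,640)
    m=(d>.045)&(d<.075)&(hsv[...,1]>90)
    b=blobs(m,30,900)
    uv=np.array([c for c,s in b]);print(len(b),[int(s[4]) for c,s in b])
    for z in(.042,.044,.046):print("studs z",z,*[x if i!=1 else np.degrees(x) for i,x in enumerate(fithex(ray("wrist",uv,z,cal)))])
    # aluminium disc outline at z=.034
    P=ray("wrist",np.c_[xx.ravel(),yy.ravel()],.034,cal);d=np.hypot(P[:,0]-c0[0],P[:,1]-c0[1]).reshape(480,640)
    w=((d<.115)&(hsv[...,1]<60)&(hsv[...,2]>150)).astype(np.uint8)
    k=max(cv2.findContours(w,cv2.RETR_EXTERNAL,cv2.CHAIN_APPROX_NONE)[0],key=cv2.contourArea)[:,0]
    W=ray("wrist",k,.034,cal)[:,:2];o=least_squares(lambda v:np.hypot(*(W-v[:2]).T)-v[2],[*c0,.094],loss="soft_l1",f_scale=.001)
    print("disc",o.x)
    t=((d<.03)).astype(np.uint8)
if __name__=="__main__":
    cal=dict(np.load("w3.npz"));img=cv2.imread("pics/w3.png")[...,::-1].copy()
    standfit(img,cal,(.574,.231));print("tip",ray("wrist",[291.5,249.5],.105,cal))
    cv2.imwrite("pics/c3.png",np.hstack([cv2.resize(img[200:265,265:330],(400,400),interpolation=0),cv2.resize(img[190:330,500:640],(400,400),interpolation=0)])[...,::-1])
E
python3 stand.py
```

```text
6 [138, 105, 151, 135, 105, 133]
studs z 0.042 [0.56788698 0.24141167] -0.35816933761417163 [59.7 60.1 60.6 59.8 59.2 60.4]
studs z 0.044 [0.56829562 0.24120868] -0.3580349631657882 [59.3 59.8 60.1 59.5 58.8 60. ]
studs z 0.046 [0.56872112 0.24094897] -0.35796059742879843 [58.9 59.4 59.7 59.1 58.4 59.6]
disc [0.56769698 0.24192515 0.09356579]
tip [[0.56977026 0.24046475 0.105     ]]
```

View pics/c3.png

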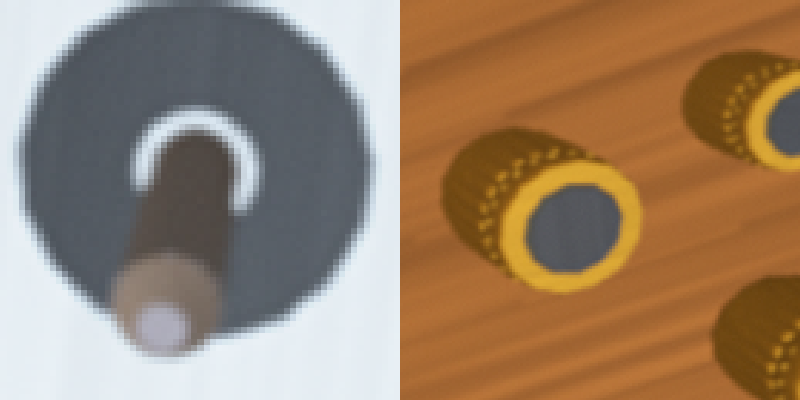

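Stand centre is (0.568, 0.2415), with studs at −0.36° mod 60. The disc edge, studs and spindle tip (crop pixel ≈ frame (291,253)) agree. Back to the tier for the grip.

Emit:
apply_moves:
  targets:
    - {"translation": [0.17,0.427,0],"twist": -0.04,"hand": 1}
    - {"translation": [0.17,0.427,0],"twist": 0,"hand": 1}
    - {"translation": [0.17,0.427,0],"twist": 0,"hand": 1}
    - {"translation": [0.17,0.427,0],"twist": 0,"hand": 1}
    - {"translation": [0.17,0.427,0],"twist": 0,"hand": 1}
    - {"translation": [0.17,0.427,0.1],"twist": 0,"hand": 1}
    - {"translation": [0.17,0.427,0.1],"twist": 0,"hand": 1}
    - {"translation": [0.17,0.427,0.1],"twist": 0,"hand": 1}

```text
time: 7.95
tool_pos: [0.5712, -0.1509, 0.2054]
tool_rot: [0.0, 0.982, -0.187, 0.0]
contact_force: [0.1, -0.4, 0.1]
gripper_width: 0.999
grasp_force: 0.0
```

Emit:
apply_moves:
  targets:
    - {"translation": [0.17,0.427,0.2],"twist": 0,"hand": 1}
    - {"translation": [0.166,0.428,0.2],"twist": 0,"hand": 1}
    - {"translation": [0,0,0],"twist": 0,"hand": 1}
    - {"translation": [0,0,0],"twist": 0,"hand": 1}

```text
time: 8.35
tool_pos: [0.5707, -0.2413, 0.1645]
tool_rot: [-0.0, 0.982, -0.188, -0.001]
contact_force: [-0.2, 0.1, -0.3]
gripper_width: 1.0
grasp_force: 0.0
```

Run:
```python
from h import *
cal=get_calibration("wrist");img=grab_frame("wrist");cv2.imwrite("pics/w4.png",img[...,::-1])
m=tierfit(img,cal,(.5692,-.2392));b=blobs(m,150,1500)
P=ray("wrist",[c for c,s in b],.009,cal);c,a,r=fithex(P);print("tier",c,np.degrees(a),r)
go([*c,.044],a+np.radians(60-90))
```

```text
tier [ 0.5694495  -0.23854225] 8.393474846006054 [60.2 60.2 60.2 60.3 60.1 60.3]
shift [-0.024 -0.009  1.215] yaw now -0.377 twist 0.0011842026821917706 tilt [ 0.e+00  5.e-04 -1.e+00]
```

Emit:
apply_moves:
  targets:
    - {"translation": [-0.024,-0.009,0.45],"twist": 0,"hand": 1}
    - {"translation": [0,0,0.45],"twist": 0,"hand": 1}
    - {"translation": [0,0,0.31],"twist": 0,"hand": 1}
    - {"translation": [0,0,0],"twist": 0,"hand": 0}
    - {"translation": [0,0,0],"twist": 0,"hand": 0}
    - {"translation": [0,0,0],"twist": 0,"hand": 0}
    - {"translation": [0,0,0],"twist": 0,"hand": 0}
    - {"translation": [0,0,0],"twist": 0,"hand": 0}

```text
time: 9.2
tool_pos: [0.5723, -0.2392, 0.0483]
tool_rot: [0.001, 0.982, -0.186, 0.003]
contact_force: [-0.1, 0.8, 6.1]
gripper_width: 0.414
grasp_force: 63.6
```

Emit:
apply_moves:
  targets:
    - {"translation": [0,0,0],"twist": 0,"hand": 0}
    - {"translation": [0,0,-0.2],"twist": 0,"hand": 0}
    - {"translation": [0,0,-0.3],"twist": 0,"hand": 0}
    - {"translation": [0,0,-0.4],"twist": 0,"hand": 0}
    - {"translation": [0,0,-0.4],"twist": 0,"hand": 0}
    - {"translation": [0,0,-0.2],"twist": 0,"hand": 0}
    - {"translation": [0,0,0],"twist": 0,"hand": 0}

```text
time: 9.9
tool_pos: [0.572, -0.239, 0.1997]
tool_rot: [0.001, 0.982, -0.186, 0.004]
contact_force: [0.2, -0.4, -4.1]
gripper_width: 0.413
grasp_force: 62.5
```

Run:
```python
from h import *
s=state();print(s["time"],s["contact_force"],s["gripper_width"])
go([.568,.2415,.19],np.radians(-30.36))
p,r=pose();print(p,r.as_matrix().round(4))
img=grab_frame("wrist");cv2.imwrite("pics/w5.png",img[...,::-1])
```

```text
9.9 [ 0.15350384 -0.36291342 -4.05981962] 0.41348201675451973
shift [-1.798 -4.456  0.076] yaw now -0.3751 twist 1.5478132427521163 tilt [ 0.008  -0.0043 -1.    ]
[ 0.57197226 -0.23896784  0.19974597] [[ 0.9304 -0.3664  0.008 ]
 [-0.3664 -0.9305 -0.0043]
 [ 0.009   0.0011 -1.    ]]
```

View pics/w5.png

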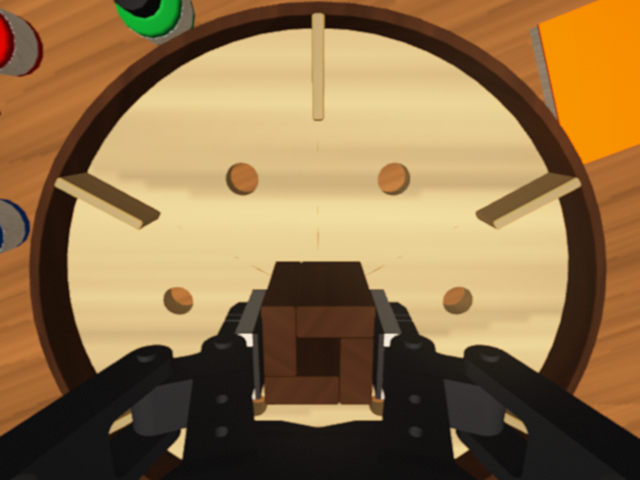

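Tier held level, bore at about (318,357) and hub flats between the pads. Carrying it over the stand.

Emit:
apply_moves:
  targets:
    - {"translation": [-0.08,-0.2,0],"twist": 0,"hand": 0}
    - {"translation": [-0.14,-0.36,0],"twist": 0,"hand": 0}
    - {"translation": [-0.16,-0.4,0],"twist": 0,"hand": 0}
    - {"translation": [-0.16,-0.4,0],"twist": 0,"hand": 0}
    - {"translation": [-0.16,-0.4,0],"twist": 0,"hand": 0}
    - {"translation": [-0.16,-0.4,0],"twist": 0,"hand": 0}
    - {"translation": [-0.16,-0.4,0],"twist": 0,"hand": 0}
    - {"translation": [-0.16,-0.4,0],"twist": 0,"hand": 0}

```text
time: 10.75
tool_pos: [0.5666, 0.0825, 0.191]
tool_rot: [0.0, 0.982, -0.187, -0.002]
contact_force: [1.0, -0.2, -4.6]
gripper_width: 0.415
grasp_force: 62.2
```

Emit:
apply_moves:
  targets:
    - {"translation": [-0.16,-0.4,0],"twist": 0,"hand": 0}
    - {"translation": [-0.16,-0.4,0],"twist": 0,"hand": 0}
    - {"translation": [-0.16,-0.4,0],"twist": 0,"hand": 0}
    - {"translation": [-0.107,-0.296,0],"twist": 0,"hand": 0}
    - {"translation": [0,0,0],"twist": 0.75,"hand": 0}
    - {"translation": [0,0,0],"twist": 0.8,"hand": 0}
    - {"translation": [0,0,0],"twist": 0,"hand": 0}
    - {"translation": [0,0,0],"twist": 0,"hand": 0}

```text
time: 11.55
tool_pos: [0.5677, 0.241, 0.1919]
tool_rot: [0.001, 0.965, -0.261, -0.002]
contact_force: [-0.6, -0.4, -3.9]
gripper_width: 0.411
grasp_force: 62.5
```

Run:
```python
from h import *
s=state();print(s["time"],s["contact_force"],s["gripper_width"])
go([.5708,.2403,.19],np.radians(-30.36))
p,r=pose();print(p)
cal=get_calibration("wrist");img=grab_frame("wrist")
w=ray("wrist",[[318.5,357],[296,357],[341,357],[318,338],[318,376]],p[2]+.0066,cal);print((r.inv().apply(w-p)*1000).round(1))
cv2.imwrite("pics/w6.png",img[...,::-1])
s=grab_frame("side");cv2.imwrite("pics/s6.png",s[...,::-1])
a=cv2.resize(img[280:420,220:420],(571,400));b=cv2.resize(s[150:250,250:380],(520,400));b=b[:,:229] if 0 else cv2.resize(s[140:240,285:342],(228,400))
cv2.imwrite("pics/c6.png",np.hstack([a,b])[...,::-1])
```

```text
11.55 [-0.60738841 -0.386193   -3.91870094] 0.41095448322633504
shift [ 0.031 -0.01   0.019] yaw now -0.5287 twist 0.011999577376808901 tilt [-0.0037 -0.001  -1.    ]
[0.56765525 0.2410331  0.19194056]
[[-2.  -1.  -6.6]
 [-2.  -8.2 -6.6]
 [-2.1  6.2 -6.6]
 [ 4.7 -1.1 -6.6]
 [-9.  -1.1 -6.6]]
```

View pics/c6.png

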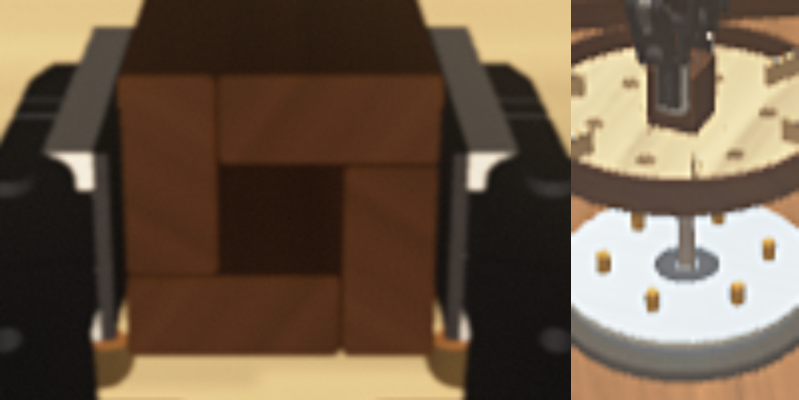

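Emit:
apply_moves:
  targets:
    - {"translation": [0.03,-0.01,0],"twist": 0.01,"hand": 0}
    - {"translation": [0,0,0],"twist": 0,"hand": 0}
    - {"translation": [0,0,0],"twist": 0,"hand": 0}
    - {"translation": [0,0,0],"twist": 0,"hand": 0}

```text
time: 12.05
tool_pos: [0.572, 0.2407, 0.1945]
tool_rot: [-0.0, 0.965, -0.263, 0.0]
contact_force: [-0.1, 0.1, -3.7]
gripper_width: 0.411
grasp_force: 62.5
```

Run:
```python
from h import *
go([.5708,.2403,.165],np.radians(-30.36))
```

```text
shift [-0.008  0.009  0.295] yaw now -0.5313 twist -0.013728074162751014 tilt [ 1.e-04  1.e-04 -1.e+00]
```

Emit:
apply_moves:
  targets:
    - {"translation": [-0.008,0.009,0.1],"twist": -0.01,"hand": 0}
    - {"translation": [0,0,0.1],"twist": 0,"hand": 0}
    - {"translation": [0,0,0.1],"twist": 0,"hand": 0}
    - {"translation": [0,0,0.05],"twist": 0,"hand": 0}
    - {"translation": [0,0,0.05],"twist": 0,"hand": 0}
    - {"translation": [0,0,0.03],"twist": 0,"hand": 0}
    - {"translation": [0,0,0],"twist": 0,"hand": 0}

```text
time: 12.75
tool_pos: [0.5706, 0.2403, 0.1509]
tool_rot: [0.0, 0.965, -0.262, -0.0]
contact_force: [-1.0, 1.2, -4.6]
gripper_width: 0.41
grasp_force: 62.5
```

Emit:
apply_moves:
  targets:
    - {"translation": [0,0,0.03],"twist": 0,"hand": 0}
    - {"translation": [0,0,0.03],"twist": 0,"hand": 0}
    - {"translation": [0,0,0],"twist": 0,"hand": 0}
    - {"translation": [0,0,0],"twist": 0,"hand": 0}

```text
time: 13.15
tool_pos: [0.5707, 0.2402, 0.1453]
tool_rot: [0.0, 0.965, -0.262, -0.0]
contact_force: [0.0, -0.8, -3.8]
gripper_width: 0.412
grasp_force: 62.7
```

Emit:
apply_moves:
  targets:
    - {"translation": [0,0,0.05],"twist": 0,"hand": 0}
    - {"translation": [0,0,0.05],"twist": 0,"hand": 0}
    - {"translation": [0,0,0.05],"twist": 0,"hand": 0}
    - {"translation": [0,0,0],"twist": 0,"hand": 0}

```text
time: 13.55
tool_pos: [0.57, 0.2402, 0.1287]
tool_rot: [0.0, 0.965, -0.262, -0.001]
contact_force: [-0.4, -1.4, -4.5]
gripper_width: 0.41
grasp_force: 62.5
```

Emit:
apply_moves:
  targets:
    - {"translation": [0,0,0.05],"twist": 0,"hand": 0}
    - {"translation": [0,0,0.05],"twist": 0,"hand": 0}
    - {"translation": [0,0,0.05],"twist": 0,"hand": 0}
    - {"translation": [0,0,0.05],"twist": 0,"hand": 0}
    - {"translation": [0,0,0.03],"twist": 0,"hand": 0}
    - {"translation": [0,0,0],"twist": 0,"hand": 0}
    - {"translation": [0,0,0],"twist": 0,"hand": 0}

```text
time: 14.25
tool_pos: [0.5704, 0.24, 0.1065]
tool_rot: [0.001, 0.965, -0.262, -0.0]
contact_force: [-1.2, -4.0, -6.0]
gripper_width: 0.407
grasp_force: 62.3
```

Emit:
apply_moves:
  targets:
    - {"translation": [0.002,0.012,0.02],"twist": 0,"hand": 0}
    - {"translation": [0,0,0.02],"twist": 0,"hand": 0}
    - {"translation": [0,0,0],"twist": 0,"hand": 0}
    - {"translation": [0,0,0],"twist": 0,"hand": 0}

```text
time: 14.65
tool_pos: [0.5706, 0.2397, 0.1036]
tool_rot: [-0.001, 0.965, -0.262, 0.0]
contact_force: [-0.7, -0.1, -4.9]
gripper_width: 0.413
grasp_force: 62.6
```

Run:
```python
from h import *
s=state();print(s["contact_force"],s["ft_torque"]);go([.57,.24,.0983],np.radians(-30.36))
img=grab_frame("wrist");cv2.imwrite("pics/w7.png",img[...,::-1])
img=grab_frame("side");cv2.imwrite("pics/s7.png",img[...,::-1])
```

```text
[-0.6519243  -0.06518723 -4.91579658] [-0.05790072  0.09371037 -0.03048337]
shift [-0.006  0.001  0.053] yaw now -0.5301 twist -0.0026200293399147867 tilt [ 9.e-04  1.e-03 -1.e+00]
```

Emit:
apply_moves:
  targets:
    - {"translation": [0,0,0.02],"twist": 0,"hand": 0}
    - {"translation": [0,0,0.02],"twist": 0,"hand": 0}
    - {"translation": [0,0,0.02],"twist": 0,"hand": 0}
    - {"translation": [0,0,0.01],"twist": 0,"hand": 0}
    - {"translation": [0,0,0],"twist": 0,"hand": 0}
    - {"translation": [0,0,0],"twist": 0,"hand": 0}

```text
time: 15.35
tool_pos: [0.5703, 0.2392, 0.0963]
tool_rot: [0.0, 0.965, -0.262, -0.0]
contact_force: [-0.4, 0.4, -3.7]
gripper_width: 0.41
grasp_force: 62.6
```

Emit:
apply_moves:
  targets:
    - {"translation": [0,0,0.015],"twist": 0,"hand": 0}
    - {"translation": [0,0,0.015],"twist": 0,"hand": 0}
    - {"translation": [0,0,0],"twist": 0,"hand": 0}
    - {"translation": [0,0,0],"twist": 0,"hand": 0}

```text
time: 15.75
tool_pos: [0.5702, 0.2392, 0.0932]
tool_rot: [0.0, 0.965, -0.262, -0.0]
contact_force: [-0.8, 0.2, -4.5]
gripper_width: 0.408
grasp_force: 62.6
```

Emit:
apply_moves:
  targets:
    - {"translation": [0,0,0.015],"twist": 0,"hand": 0}
    - {"translation": [0,0,0.015],"twist": 0,"hand": 0}
    - {"translation": [0,0,0.015],"twist": 0,"hand": 0}
    - {"translation": [0,0,0],"twist": 0,"hand": 0}
    - {"translation": [0,0,0],"twist": 0,"hand": 0}

```text
time: 16.25
tool_pos: [0.5702, 0.2392, 0.0887]
tool_rot: [0.0, 0.965, -0.262, -0.0]
contact_force: [-1.1, 0.2, -4.2]
gripper_width: 0.407
grasp_force: 62.6
```

Run:
```python
from h import *
s=state();print(s["contact_force"],s["ft_torque"],s["tool_pos"])
w=grab_frame("wrist");s=grab_frame("side")
cv2.imwrite("pics/c8.png",np.hstack([cv2.resize(w,(500,375)),cv2.resize(s[150:275,250:350],(300,375))])[...,::-1])
```

```text
[-1.05820624  0.18241245 -4.17450245] [0.01301609 0.08921495 0.04078727] [0.57022866 0.23917566 0.08866113]
```

View pics/c8.png

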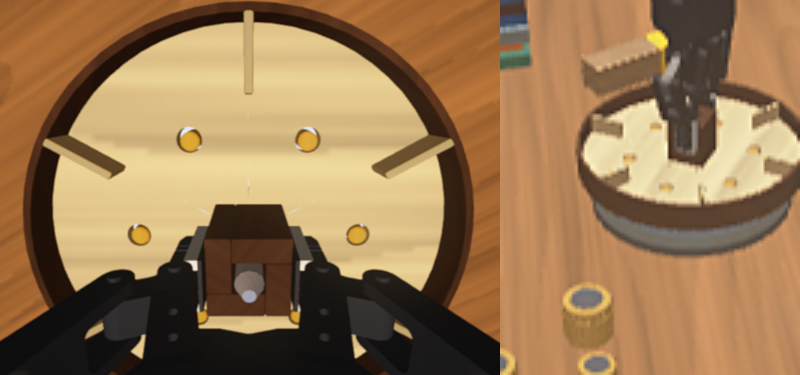

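The studs show in the visible holes and the spindle stands in the bore, all without contact force. Letting it down slowly.

Emit:
apply_moves:
  targets:
    - {"translation": [0,0,0.012],"twist": 0,"hand": 0}
    - {"translation": [0,0,0.012],"twist": 0,"hand": 0}
    - {"translation": [0,0,0.012],"twist": 0,"hand": 0}
    - {"translation": [0,0,0.01],"twist": 0,"hand": 0}
    - {"translation": [0,0,0.01],"twist": 0,"hand": 0}
    - {"translation": [0,0,0],"twist": 0,"hand": 0}
    - {"translation": [0,0,0],"twist": 0,"hand": 0}

```text
time: 17.05
tool_pos: [0.5702, 0.2392, 0.0831]
tool_rot: [0.0, 0.965, -0.262, -0.0]
contact_force: [-0.7, 0.8, -3.8]
gripper_width: 0.414
grasp_force: 62.6
```

Emit:
apply_moves:
  targets:
    - {"translation": [0,0,0.01],"twist": 0,"hand": 0}
    - {"translation": [0,0,0.01],"twist": 0,"hand": 0}
    - {"translation": [0,0,0],"twist": 0,"hand": 0}
    - {"translation": [0,0,0],"twist": 0,"hand": 0}

```text
time: 17.45
tool_pos: [0.5704, 0.2394, 0.0824]
tool_rot: [0.0, 0.965, -0.262, 0.0]
contact_force: [-4.0, 0.6, 3.0]
gripper_width: 0.414
grasp_force: 63.5
```

Emit:
apply_moves:
  targets:
    - {"translation": [0,0,0.008],"twist": 0,"hand": 0}
    - {"translation": [0,0,0],"twist": 0,"hand": 0}
    - {"translation": [0,0,0],"twist": 0,"hand": 1}
    - {"translation": [0,0,0],"twist": 0,"hand": 1}
    - {"translation": [0,0,0],"twist": 0,"hand": 1}
    - {"translation": [0,0,0],"twist": 0,"hand": 1}
    - {"translation": [0,0,0],"twist": 0,"hand": 1}

```text
time: 18.15
tool_pos: [0.5705, 0.2392, 0.0805]
tool_rot: [-0.0, 0.965, -0.262, 0.0]
contact_force: [1.1, 0.4, -0.1]
gripper_width: 1.0
grasp_force: 0.0
```

Run:
```python
from h import *
go([.46,-.015,.30],0)
```

```text
shift [ 0.333  2.751 -2.196] yaw now -0.5303 twist -5.302995713934937 tilt [ 3.e-04  0.e+00 -1.e+00]
```

Emit:
apply_moves:
  targets:
    - {"translation": [0,0,-0.4],"twist": 0,"hand": 1}
    - {"translation": [0,0,-0.45],"twist": 0,"hand": 1}
    - {"translation": [0,0,-0.45],"twist": 0,"hand": 1}
    - {"translation": [0,0,-0.4],"twist": 0,"hand": 1}
    - {"translation": [0,0,0],"twist": 0,"hand": 1}
    - {"translation": [0,0,0],"twist": 0,"hand": 1}

```text
time: 18.75
tool_pos: [0.571, 0.2394, 0.2522]
tool_rot: [-0.001, 0.965, -0.262, 0.001]
contact_force: [-0.4, -0.1, -0.7]
gripper_width: 0.998
grasp_force: 0.0
```

Run:
```python
from h import *
cal=get_calibration("wrist");img=grab_frame("wrist");cv2.imwrite("pics/w9.png",img[...,::-1]);np.savez("w9.npz",**cal)
p,r=pose();print(p)
m=tierfit(img,cal,(.568,.2415),.034);b=blobs(m,20,1500);print([(c.round(0).tolist(),s[4]) for c,s in b])
u=proj("wrist",[[.568,.2415,.105],[.568,.2415,.089]],cal);print(u)
x,y=u[0].astype(int)
cv2.imwrite("pics/c9.png",np.hstack([cv2.resize(img,(400,300)),cv2.resize(img[y-45:y+45,x-60:x+60],(400,300))])[...,::-1]);print(x-60,y-45)
go([.46,-.025,.18],-.53)
```

```text
[0.57005636 0.23916116 0.24987713]
[([282.0, 155.0], np.int32(151)), ([357.0, 155.0], np.int32(131)), ([248.0, 218.0], np.int32(151)), ([390.0, 218.0], np.int32(156)), ([285.0, 276.0], np.int32(147)), ([353.0, 276.0], np.int32(150))]
[[319.84292447 236.67164257]
 [319.80657187 230.95420685]]
259 191
shift [0.387 2.835 0.7  ] yaw now -0.5302 twist -0.002118024614832237 tilt [-6.e-04 -2.e-04 -1.e+00]
```

View pics/c9.png

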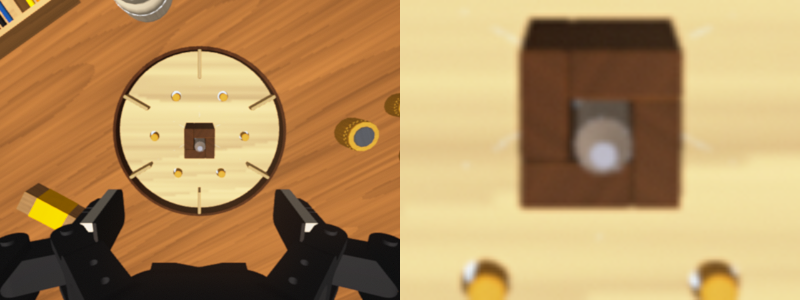

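Tier flush, studs in the holes, spindle tip at frame pixel (319.6,237.2), matching the stand estimate. On to the small cap.

Emit:
apply_moves:
  targets:
    - {"translation": [0.06,0.41,0.05],"twist": 0,"hand": 0.6}
    - {"translation": [0.06,0.41,0.05],"twist": 0,"hand": 0.6}
    - {"translation": [0.06,0.41,0.05],"twist": 0,"hand": 0.6}
    - {"translation": [0.06,0.41,0.05],"twist": 0,"hand": 0.6}
    - {"translation": [0.06,0.41,0.1],"twist": 0,"hand": 0.6}
    - {"translation": [0.06,0.41,0.2],"twist": 0,"hand": 0.6}
    - {"translation": [0.06,0.41,0.2],"twist": 0,"hand": 0.6}
    - {"translation": [0,0,0],"twist": 0,"hand": 0.6}

```text
time: 19.6
tool_pos: [0.4567, -0.0321, 0.1743]
tool_rot: [0.001, 0.964, -0.265, -0.005]
contact_force: [0.2, 0.0, 0.4]
gripper_width: 0.605
grasp_force: 0.0
```

Emit:
apply_moves:
  targets:
    - {"translation": [0,0,0],"twist": 0,"hand": 0.6}
    - {"translation": [0,0,0],"twist": 0,"hand": 0.6}
    - {"translation": [0,0,0],"twist": 0,"hand": 0.6}

```text
time: 19.9
tool_pos: [0.462, -0.0287, 0.1808]
tool_rot: [-0.0, 0.965, -0.261, 0.0]
contact_force: [0.1, 0.2, 0.2]
gripper_width: 0.604
grasp_force: 0.0
```

```bash
cat > cap.py <<'E'
from h import *
def capfit(img,cal,z=.03):
    "dark inlay on the cap tops, as ellipses"
    hsv=cv2.cvtColor(img,cv2.COLOR_RGB2HSV);m=(hsv[...,1]>140)&(hsv[...,2]>150)&(hsv[...,0]>18)&(hsv[...,0]<30)
    m[300:,:]=0
    out=[]
    for k in cv2.findContours(m.astype(np.uint8),cv2.RETR_EXTERNAL,cv2.CHAIN_APPROX_NONE)[0]:
        if cv2.contourArea(k)>300:
            W=ray("wrist",k[:,0],z,cal)[:,:2]
            (x,y),rr=cv2.minEnclosingCircle((W*1000).astype(np.float32));
            o=least_squares(lambda v:np.hypot(*(W-v[:2]).T)-v[2],[x/1e3,y/1e3,rr/1e3],loss="soft_l1",f_scale=.0005).x
            out.append(o.round(4).tolist()+[k[:,0].mean(0).round(0).tolist()])
    return out
E
python3 - <<'E'
from cap import *
cal=get_calibration("wrist");img=grab_frame("wrist");cv2.imwrite("pics/w10.png",img[...,::-1])
for o in capfit(img,cal):print(o)
print(state()["gripper_width"],state()["time"]);go([.461,-.03,.18])
E
```

```text
[0.453, 0.0532, 0.0194, [228.0, 284.0]]
[0.4576, -0.0242, 0.0155, [317.0, 235.0]]
0.5990320649338674 19.95
shift [-0.003  0.017  0.01 ] yaw now -0.5282 twist None tilt [ 8.e-04 -0.e+00 -1.e+00]
```

View pics/w10.png

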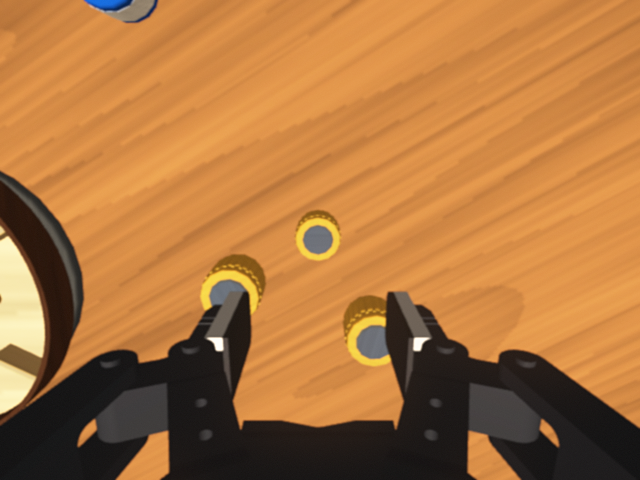

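The wrist close-up has the cap at (318,240), measured radius about 15.5–16 mm, so it is the 32 mm cap. The other two, at (232,290) and (373,340), are larger. I'll refine the centre from its grey inlay.

Run:
```python
from h import *
cal=get_calibration("wrist");img=cv2.imread("pics/w10.png")[...,::-1].copy()
hsv=cv2.cvtColor(img,cv2.COLOR_RGB2HSV);m=np.zeros(hsv.shape[:2],bool);m[215:265,290:345]=hsv[215:265,290:345,1]<90
b=max(blobs(m,50,3000),key=lambda t:t[1][4]);print(b)
w=ray("wrist",b[0],.03,cal)[0];print(w);go([w[0],w[1],.026])
```

```text
(array([317.40740741, 239.37359098]), array([303, 226,  29,  28, 621], dtype=int32))
[ 0.45697608 -0.02380004  0.03      ]
shift [-0.07  -0.016  1.55 ] yaw now -0.5282 twist None tilt [ 8.e-04 -0.e+00 -1.e+00]
```

Emit:
apply_moves:
  targets:
    - {"translation": [-0.07,-0.016,0.35],"twist": 0,"hand": 0.6}
    - {"translation": [0,0,0.4],"twist": 0,"hand": 0.6}
    - {"translation": [0,0,0.3],"twist": 0,"hand": 0.6}
    - {"translation": [0,0,0.25],"twist": 0,"hand": 0.6}
    - {"translation": [0,0,0.15],"twist": 0,"hand": 0.6}
    - {"translation": [0,0,0.09],"twist": 0,"hand": 0.6}
    - {"translation": [0,0,0],"twist": 0,"hand": 0.6}
    - {"translation": [0,0,0],"twist": 0,"hand": 0.6}

```text
time: 20.75
tool_pos: [0.4571, -0.0245, 0.0274]
tool_rot: [-0.0, 0.965, -0.262, 0.001]
contact_force: [-0.5, -0.6, -0.5]
gripper_width: 0.602
grasp_force: 0.0
```

Emit:
apply_moves:
  targets:
    - {"translation": [0,0,0],"twist": 0,"hand": 0}
    - {"translation": [0,0,0],"twist": 0,"hand": 0}
    - {"translation": [0,0,0],"twist": 0,"hand": 0}
    - {"translation": [0,0,0],"twist": 0,"hand": 0}
    - {"translation": [0,0,0],"twist": 0,"hand": 0}

```text
time: 21.25
tool_pos: [0.4575, -0.0249, 0.028]
tool_rot: [-0.0, 0.965, -0.262, 0.001]
contact_force: [-0.9, 0.7, 5.4]
gripper_width: 0.351
grasp_force: 59.6
```

Emit:
apply_moves:
  targets:
    - {"translation": [0,0,-0.2],"twist": 0,"hand": 0}
    - {"translation": [0,0,-0.4],"twist": 0,"hand": 0}
    - {"translation": [0,0,-0.45],"twist": 0,"hand": 0}
    - {"translation": [0,0,-0.45],"twist": 0,"hand": 0}
    - {"translation": [-0.02,-0.15,0],"twist": 0,"hand": 0}
    - {"translation": [-0.05,-0.38,0],"twist": 0,"hand": 0}
    - {"translation": [-0.05,-0.38,0],"twist": 0,"hand": 0}
    - {"translation": [-0.05,-0.38,0],"twist": 0,"hand": 0}

```text
time: 22.05
tool_pos: [0.5069, 0.0963, 0.1764]
tool_rot: [0.0, 0.965, -0.262, 0.0]
contact_force: [0.6, -1.1, -0.8]
gripper_width: 0.346
grasp_force: 59.5
```

Emit:
apply_moves:
  targets:
    - {"translation": [-0.05,-0.38,0],"twist": 0,"hand": 0}
    - {"translation": [-0.05,-0.38,0],"twist": 0,"hand": 0}
    - {"translation": [-0.06,-0.4,0],"twist": 0,"hand": 0}
    - {"translation": [-0.05,-0.4,0],"twist": 0,"hand": 0}
    - {"translation": [0,0,0],"twist": 0,"hand": 0}
    - {"translation": [0,0,0],"twist": 0,"hand": 0}
    - {"translation": [0,0,0],"twist": 0,"hand": 0}
    - {"translation": [0,0,0],"twist": 0,"hand": 0}

```text
time: 22.85
tool_pos: [0.5672, 0.2393, 0.1763]
tool_rot: [0.0, 0.965, -0.263, -0.0]
contact_force: [0.2, 0.2, -0.4]
gripper_width: 0.352
grasp_force: 59.7
```

Run:
```python
from h import *
s=state();print(s["contact_force"],s["gripper_width"],s["tool_pos"]);go([.5685,.2403,.145],-.53)
w=grab_frame("wrist");s=grab_frame("side");cv2.imwrite("pics/w11.png",w[...,::-1])
cv2.imwrite("pics/c11.png",np.hstack([cv2.resize(w,(500,375)),cv2.resize(s[130:230,275:355],(300,375))])[...,::-1])
```

```text
[ 0.21611618  0.18843771 -0.36279687] 0.3518615273780706 [0.56716241 0.23929779 0.17633069]
shift [ 0.007 -0.016  0.313] yaw now -0.5315 twist -0.015046601265669146 tilt [-4.e-04 -4.e-04 -1.e+00]
```

View pics/c11.png

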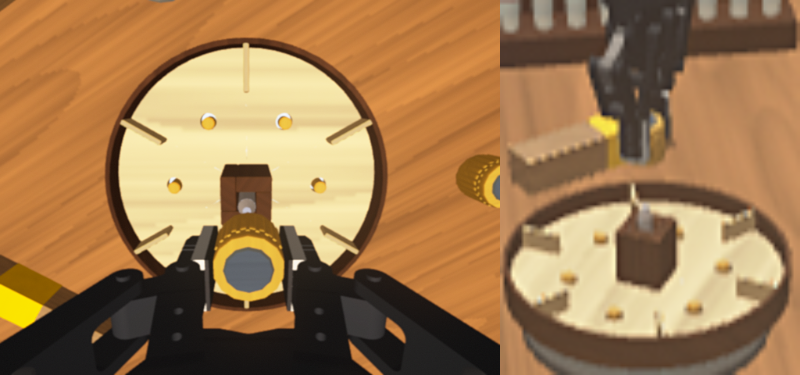

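I've now viewed 12 pictures, two over the limit of 10, so I'll view no more and go on by force and numbers. Correct the offset and lower.

Emit:
apply_moves:
  targets:
    - {"translation": [0.007,-0.016,0.1],"twist": 0,"hand": 0}
    - {"translation": [0,0,0.1],"twist": 0,"hand": 0}
    - {"translation": [0,0,0.1],"twist": 0,"hand": 0}
    - {"translation": [0,0,0.07],"twist": 0,"hand": 0}
    - {"translation": [0,0,0],"twist": 0,"hand": 0}
    - {"translation": [0,0,0],"twist": 0,"hand": 0}

```text
time: 23.55
tool_pos: [0.5688, 0.2415, 0.1391]
tool_rot: [0.0, 0.965, -0.262, -0.0]
contact_force: [-1.1, 0.9, -1.0]
gripper_width: 0.352
grasp_force: 59.7
```

Emit:
apply_moves:
  targets:
    - {"translation": [0,0,0.025],"twist": 0,"hand": 0}
    - {"translation": [0,0,0.025],"twist": 0,"hand": 0}
    - {"translation": [0,0,0.025],"twist": 0,"hand": 0}
    - {"translation": [0,0,0],"twist": 0,"hand": 0}
    - {"translation": [0,0,0],"twist": 0,"hand": 0}

```text
time: 24.05
tool_pos: [0.5689, 0.2414, 0.1319]
tool_rot: [0.0, 0.965, -0.262, -0.0]
contact_force: [0.0, 0.8, -0.9]
gripper_width: 0.35
grasp_force: 59.7
```

Emit:
apply_moves:
  targets:
    - {"translation": [0.002,0.011,0.02],"twist": 0,"hand": 0}
    - {"translation": [0,0,0.02],"twist": 0,"hand": 0}
    - {"translation": [0,0,0.02],"twist": 0,"hand": 0}
    - {"translation": [0,0,0.02],"twist": 0,"hand": 0}
    - {"translation": [0,0,0],"twist": 0,"hand": 0}
    - {"translation": [0,0,0],"twist": 0,"hand": 0}

```text
time: 24.65
tool_pos: [0.5685, 0.2404, 0.1238]
tool_rot: [0.0, 0.965, -0.262, -0.0]
contact_force: [0.8, 1.1, -0.9]
gripper_width: 0.349
grasp_force: 59.7
```

Past the taper with no contact force. Down to the hub.

Emit:
apply_moves:
  targets:
    - {"translation": [0,0,0.02],"twist": 0,"hand": 0}
    - {"translation": [0,0,0.015],"twist": 0,"hand": 0}
    - {"translation": [0,0,0.015],"twist": 0,"hand": 0}
    - {"translation": [0,0,0.01],"twist": 0,"hand": 0}
    - {"translation": [0,0,0],"twist": 0,"hand": 0}
    - {"translation": [0,0,0],"twist": 0,"hand": 0}

```text
time: 25.25
tool_pos: [0.5685, 0.2404, 0.1179]
tool_rot: [-0.0, 0.965, -0.262, -0.0]
contact_force: [0.2, -0.1, -0.8]
gripper_width: 0.347
grasp_force: 59.7
```

Emit:
apply_moves:
  targets:
    - {"translation": [0,0,0.01],"twist": 0,"hand": 0}
    - {"translation": [0,0,0.01],"twist": 0,"hand": 0}
    - {"translation": [0,0,0.005],"twist": 0,"hand": 0}
    - {"translation": [0,0,0],"twist": 0,"hand": 0}
    - {"translation": [0,0,0],"twist": 0,"hand": 0}

```text
time: 25.75
tool_pos: [0.5688, 0.2405, 0.1171]
tool_rot: [-0.0, 0.965, -0.262, 0.0]
contact_force: [-4.0, -1.2, 5.3]
gripper_width: 0.349
grasp_force: 60.5
```

Contact at z 0.1171, and 0.117 was predicted. Release and retreat.

Emit:
apply_moves:
  targets:
    - {"translation": [0,0,0],"twist": 0,"hand": 0.7}
    - {"translation": [0,0,0],"twist": 0,"hand": 0.7}
    - {"translation": [0,0,0],"twist": 0,"hand": 0.7}
    - {"translation": [0,0,0],"twist": 0,"hand": 0.7}
    - {"translation": [0,0,-0.2],"twist": 0,"hand": 0.7}
    - {"translation": [0,0,-0.4],"twist": 0,"hand": 0.7}
    - {"translation": [0,0,-0.4],"twist": 0,"hand": 0.7}
    - {"translation": [0,0,-0.4],"twist": 0,"hand": 0.7}

```text
time: 26.55
tool_pos: [0.5683, 0.2403, 0.2565]
tool_rot: [0.0, 0.965, -0.262, -0.0]
contact_force: [0.5, 0.2, -0.9]
gripper_width: 0.698
grasp_force: 0.0
```

Emit:
apply_moves:
  targets:
    - {"translation": [0,0,0],"twist": 0,"hand": 0.7}
    - {"translation": [0,0,0],"twist": 0,"hand": 0.7}
    - {"translation": [0,0,0],"twist": 0,"hand": 0.7}
    - {"translation": [0,0,0],"twist": 0,"hand": 0.7}

```text
time: 26.95
tool_pos: [0.5676, 0.2401, 0.253]
tool_rot: [0.001, 0.965, -0.262, -0.002]
contact_force: [-0.4, -0.4, -0.2]
gripper_width: 0.7
grasp_force: 0.0
```

Run:
```python
from cap import *
cal=get_calibration("wrist");img=grab_frame("wrist")
for z in(.119,):
  for o in capfit(img,cal,z):print(z,o)
hsv=cv2.cvtColor(img,cv2.COLOR_RGB2HSV);u=proj("wrist",[[.568,.2414,.119]],cal)[0];print("expected top px",u)
x,y=u.astype(int);m=np.zeros((480,640),bool);m[y-28:y+28,x-28:x+28]=hsv[y-28:y+28,x-28:x+28,1]<90
b=max(blobs(m,50,3000),key=lambda t:t[1][4]);print(b,"world at z=.119",ray("wrist",b[0],.119,cal))
t=tierfit(img,cal,(.568,.2415),.034);print([(c.round(0).tolist(),int(s[4])) for c,s in blobs(t,60,1500)])
print(state()["time"],state()["tool_pos"],state()["contact_force"])
for q in("ink_blue","ink_red","ink_green","cap"):
    pass
s=grab_frame("side");s0=cv2.imread("pics/side0.png")[...,::-1]
d=np.abs(s.astype(int)-s0).sum(2)>90;print([(c.round(0).tolist(),int(st[4])) for c,st in blobs(d,40,99999)])
```

```text
0.119 [0.5694, 0.2417, 0.0153, [316.0, 231.0]]
0.119 [0.4961, 0.0883, 0.0152, [578.0, 213.0]]
expected top px [317.25199257 236.02876483]
(array([315.83356449, 235.58391123]), array([301, 221,  31,  30, 721], dtype=int32)) world at z=.119 [[0.56873141 0.24204841 0.119     ]]
[([279.0, 150.0], 147), ([355.0, 149.0], 134), ([388.0, 212.0], 155), ([245.0, 213.0], 153), ([282.0, 271.0], 143), ([351.0, 270.0], 148)]
27.0 [0.56770658 0.2401478  0.25315343] [-0.09656467  0.19547362 -0.53865356]
[([54.0, 230.0], 24713), ([211.0, 23.0], 5117), ([280.0, 48.0], 401), ([132.0, 57.0], 420), ([312.0, 95.0], 1151), ([126.0, 100.0], 1303), ([311.0, 134.0], 170), ([313.0, 203.0], 2604), ([282.0, 271.0], 52), ([341.0, 342.0], 6289)]
```

```bash
python3 -c "
from plant import *
print(job_done())"
```

```text
the job is handed in; nothing more can be done
None
```

The tier is flush over all six studs and the 32 mm brass cap is down on the hub, handed in at about 27 s; contact forces were light (about 5 N at the seatings), the side view shows no other stock moved, and I viewed 12 pictures, two over the limit of 10.

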